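Move a battery module from its charger to a mixer, catch to catch

ROBOT

A 7-joint arm with a two-finger parallel gripper is mounted at the origin on a cart in front of the work surface, level with it; the furniture and walls round the work are solid. World frame = base frame: x ahead of the robot, y to its left, z up, the work surface at z = 0. Lengths are in m, angles in rad, forces in N, time in s.
With the tool pointing down it reaches from about 0.4 to 0.85 m from the base axis. Payload 4.5 kg.
Tool frame: the origin (TCP) lies midway between the tips of the shut fingers; the grasp point (between the pads) lies behind it (r.grip_point_offset is the z of the grasp point in the tool frame, in m); z points along the fingers, y is the line along which they close (so a half turn about z gives the same grasp; the last joint's range is limited). The gripper opens to 88 mm and grips with 3 to 60 N. Pads are 18 mm wide; open, the fingers measure 123 mm over their backs; the gripper's body (75 mm by 187 mm) begins 45 mm behind the grasp point.
Start: joints at [-1.2, 0.689, -0.195, 1.565, 0.157, 0.902, -0.215], TCP at [0.207, 0.59, 0.239] pointing down, gripper open.
Joint ranges: [-3.01, 3.01], [-0.46, 2.08], [-1.47, 1.51], [0.13, 2.56], [-1, 4.14], [0.04, 2.09], [-2.66, 2.66]. Speed limits (rad/s): [2.57, 2.57, 3.14, 3.14, 3.14, 3.14, 3.14].

INTERFACE

Orientations are given as a unit quaternion [x, y, z, w].
In Python, from plant import r, optics, workorder gives the robot as it stands.
- The arm moves only by the shell command python3 -m creep 'ROWS' [FORCE]. ROWS is JSON, a list of rows, each an object of numbers: "grip": the gripper command: -1 is shut, 1 is fully open, values between are in proportion; "tx", "ty", "tz": the shift along the tool's x, y, z in cm; "spin": the turn about the tool's z in degrees. In form: [{"grip": .., "tx": .., "ty": .., "tz": .., "spin": ..}, ...]. A call has 1 to 8 rows; each row shifts and turns the commanded pose from where the row before left it, along the tool's axes as they then stand; what a row does not reach is not made up. A row lasts 1/12 s, in which the tool goes at most 41.7 mm and 7.16 degrees, less where a joint would pass 70% of its speed; a pose out of reach is approached as far as the arm can. A call with a gripper value outside its range is refused whole. The fingers move at their own pace and stop on an object; FORCE is the grip in N (left out, the last holds). Time passes only in rows, so rows that do not move let the fingers close. It gives the time, the measured TCP pose, the force, the opening and the grip force at its end, in the units of the state.
- r.get_state(): the state, without advancing time (a new reading comes with each control period).
- optics.snapshot(name): name is "side" or "top" or "wrist"; returns (picture, depth): 420x560x3 uint8, red, green, blue; 420x560 float32, m along the optical axis (not along the pixel's ray), 0 where there is no reading.
- optics.get_calibration(name): a dict with "fx", "fy", "cx", "cy" (pixels), "D" ([k1, k2, p1, p2, k3] as OpenCV has them; the pictures are not rectified), "extrinsics" (4x4, takes a point from world to camera coordinates). Camera axes: x right, y down, z forward; pixel columns grow to the right and rows downward; lengths in m; the calibration is good to about 2 mm. A picture is of the moment at which its call begins: read the wrist's pose just before it. get_calibration takes no time and is no camera call; for the wrist camera it gives the pose at the moment of the call.
- workorder.finish_job(): hands the job in; it is judged then, once.
The state is a dict: "clock": time; "q": joint angles; "qd": joint speeds; "joint_torque": joint torques, N m; "tool_pos": TCP position; "eef_rot": TCP orientation; "contact_force": force on the tool from outside, world axes, zero at the start; "moment": the same for the moment, N m; "opening": opening from 0.0 (shut) to 1.0 (fully open); "finger_force": force on a finger pad.
Only numpy, scipy, OpenCV 4.12 (cv2) and the standard library are available. Lean on these libraries where they do the work, as an engineer would, in place of code of your own. Each camera call takes 0.05 s, during which the arm holds its last target. There are 200 camera calls.

TASK

The battery module has finished charging: press the charger's release button so that the module springs loose, slide it back out of the rail and lift it off. Then set it on the open front end of the mixer's rail, contacts first, and slide it in gently until the catch snaps up behind it, without ramming it against the rubber buffers; let go and leave it locked there, and do not disturb the things round about.

Things in the scene. Friction and masses are not known exactly. Their poses are not given: they have to be found in the camera images.
- module_center (a point): Battery module, 0.15 to 0.31 kg: grey body 50 long (x) x 38 wide (y) x 45 mm high on a black foot 56 x 50 x 7 mm; 52 mm high in all. Point: its centre, 26 mm above its underside. x points to the nose (brass contacts, rounded foot edge), which goes in first; z up. Starts locked in the charger. Grasp the body across its 38 mm from above, fingertips above the lips.
- module_nose (a point): Front end of the module's foot, 28 mm ahead of the module's centre and 3.5 mm above its underside.
- module: The same battery module: origin at the centre of its underside, axes as for its centre point.
- dock_a: The charger: a rail with a low square white housing, 40 mm high, at its inner end. Origin under the base on the worktop; x = the way a module slides in, z up. Base 72 mm wide, x = -85 to +115 mm, its top (the floor the module slides on) at z = 10 mm. From x = -85 to -15 mm the floor is open above, between two guides 7 mm high that narrow from 70 to 53 mm apart.
- dock_b: The mixer: a rail with a round white drive and rubber cup, 60 mm high, at its inner end. Origin under the base on the worktop; x = the way a module slides in, z up. Base 72 mm wide, x = -85 to +115 mm, its top (the floor the module slides on) at z = 10 mm. From x = -85 to -15 mm the floor is open above, between two guides 7 mm high that narrow from 70 to 53 mm apart.
- mouth_a (a point): Mouth of the charger's channel, on its floor (x = -15, z = 10 mm of the charger). The channel runs 67 mm inwards from here; sizes as for the mixer's.
- mouth_b (a point): Mouth of the mixer's channel, on its floor (x = -15, z = 10 mm of the mixer). The channel runs 67 mm inwards: walls 53 mm apart (1.5 mm play for the foot each side), 66 mm over the outsides; tops 13 mm above the floor; lips over the foot 42 mm apart, undersides 8.5 mm above the floor (1.5 mm play: a foot held tilted binds).
- button_a (a point): Top centre of the charger's release button, a ribbed black pad 30 mm (along the rail) x 20 mm beside the rail on its -y side (its right, looking in along x), 22 mm above the worktop. Pushed straight down with 3 to 8 N it sinks 7 mm; 5 mm frees the module, and an ejector spring pushes it 12 to 20 mm towards the open end. It then lies over the catch, which cannot lock it again.
- catch_a (a joint): Charger's catch and button: metres pressed down, 0 = up, 0.007 = fully down; about 0.004 when the module's foot lies over it.
- catch_b (a joint): Mixer's catch: metres pressed down; 0 = up (when empty, or locked behind the module), about 0.004 while the foot lies over it (drag 1 to 5 N). Catch, ejector and buffers sit on a block clamped anywhere over 20 mm of the rail, not measured: the module locks with its centre somewhere from x = +4 to +24 mm of the mixer, to be felt.
- buffer_b (a joint): Mixer's two rubber buffers: metres pushed in, 4 N per mm; beyond 0.0025 (10 N) the module has been rammed. The module's last 12 mm go against the ejector spring (4 to 7 N more), the catch snaps up, and 1 mm deeper its front face meets the buffers (32 mm above the floor): a steep rise of force, home. Let go before the click and the ejector pushes the module out again.
- forceps: Bystander: steel forceps 132 x 18 x 8 mm lying between the two rails.
- beaker: Bystander: clear beaker, 44 mm across, 58 mm high; origin under its centre.
- bottle: Bystander: small bottle, red cap, 40 mm across, 62 mm high; origin under its centre.
- white_cap_bottle: Bystander: small bottle, white cap, 40 mm across, 62 mm high; origin under its centre.

How it is judged:
By the outcome, as a careful person would: the job done as asked, in the order asked, and still so for the second after the job is handed in, with the robot touching nothing.
It also fails if it takes over 72 s, if anything falls off the work surface, if the arm or the gripper's body presses on something with over 40 N, if the wrist force passes 120 N, or if a joint passes its speed limit or range.

## Working session

There is one attempt and no reset: what is moved stays moved. The work goes in short steps, Python scripts to look and compute and a shell command to move; the robot and the scene stay as the last step left them, time stands still between calls to the robot, and variables do not carry over. Pictures are saved under pics/ and viewed, at most 10 in all, crops included, and the job is handed in when it is done.

```bash
mkdir -p pics; ls
cat > h.py <<'E'
from plant import r, optics, workorder
import numpy as np, cv2
def snap(n,f):
    c=optics.get_calibration(n); im,d=optics.snapshot(n)
    cv2.imwrite(f'pics/{f}.png',im[:,:,::-1]); np.savez(f'pics/{f}.npz',im=im,d=d,E=c['extrinsics'],K=np.array([[c['fx'],0,c['cx']],[0,c['fy'],c['cy']],[0,0,1]]),D=np.array(c['D']))
def ray(f,uv,z):
    a=np.load(f'pics/{f}.npz');E=a['E'];R=E[:3,:3];o=-R.T@E[:3,3]
    p=cv2.undistortPoints(np.array(uv,float).reshape(-1,1,2),a['K'],a['D'])[:,0]
    d=np.c_[p,np.ones(len(p))]@R
    return o+d*((z-o[2])/d[:,2])[:,None]
def cloud(f):
    a=np.load(f'pics/{f}.npz');E=a['E'];R=E[:3,:3];d=a['d']
    v,u=np.mgrid[:420,:560]
    p=cv2.undistortPoints(np.stack([u,v],-1).reshape(-1,1,2).astype(float),a['K'],a['D'])[:,0]
    P=np.c_[p,np.ones(len(p))]*d.reshape(-1,1)
    return ((P-E[:3,3])@R).reshape(420,560,3),a['im'],d
E
python3 - <<'E'
from h import *
snap('top','top0');snap('side','side0')
print(r.get_state(), r.grip_point_offset)
E
```

```text
pics
{'clock': 0.1, 'q': array([-1.20019418,  0.68990524, -0.19451328,  1.5662366 ,  0.15731143,
        0.90249531, -0.21510842]), 'qd': array([ 0.0012118 , -0.00137298, -0.00013256, -0.00232257,  0.00076946,
        0.00085186, -0.00165667]), 'joint_torque': array([-3.36046935e-03, -5.28504467e+01, -1.27141602e+00, -1.53838384e+01,
       -5.25011960e-02,  1.98153102e-03,  2.57673162e-05]), 'tool_pos': array([0.2064042 , 0.58933404, 0.23798778]), 'eef_rot': array([ 1.67572035e-01,  9.85859488e-01, -8.23279258e-04, -7.26910239e-05]), 'contact_force': array([-0.13766211,  0.23525906, -0.37607909]), 'moment': array([-0.03289322,  0.00701089,  0.02027827]), 'finger_force': 0.0, 'opening': 0.9988678332285764} -0.0187
```

View pics/top0.png

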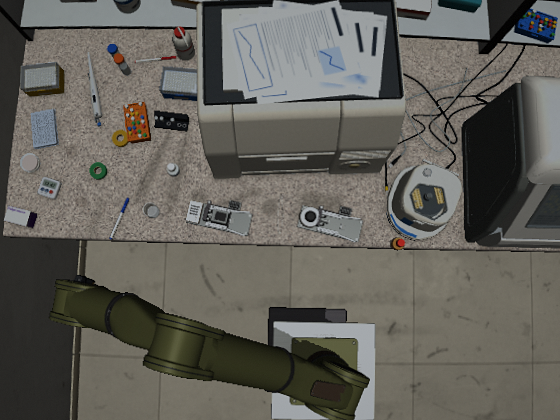

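View pics/side0.png

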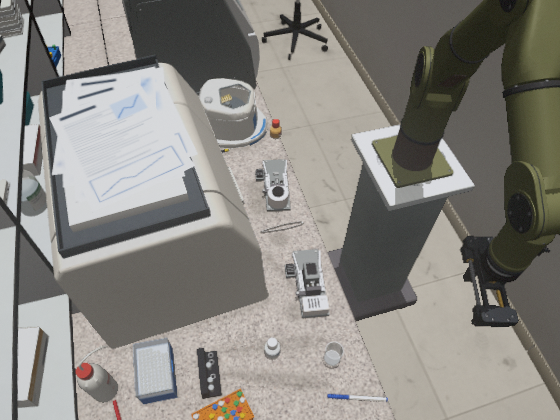

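Top view: the charger with its square housing is at about (218,215), with the module at (215,217) and the open end to the right. The mixer's drive is at (310,215), also open to the right. Both buttons are on the upper (+x) side. The side view agrees.

Run:
```python
from h import *
print(ray('top0',[[195,213],[250,226],[235,203],[218,216],[310,216],[362,230],[346,208],[275,222],[152,210],[172,169]],0.02).round(3))
c=optics.get_calibration('wrist');E=np.array(c['extrinsics']);s=r.get_state()
from scipy.spatial.transform import Rotation as Rn
T=np.eye(4);T[:3,:3]=Rn.from_quat(s['eef_rot']).as_matrix();T[:3,3]=s['tool_pos']
print((E@T).round(3),c['fx'],c['cx'],c['cy']);print(T.round(3))
im=cv2.imread('pics/top0.png')[180:260,120:400];cv2.imwrite('pics/c0.png',cv2.resize(im,None,fx=2.8,fy=2.8,interpolation=cv2.INTER_CUBIC))
```

```text
[[ 0.479  0.417  0.02 ]
 [ 0.443  0.242  0.02 ]
 [ 0.514  0.292  0.02 ]
 [ 0.472  0.344  0.02 ]
 [ 0.479  0.055  0.02 ]
 [ 0.439 -0.11   0.02 ]
 [ 0.508 -0.059  0.02 ]
 [ 0.457  0.164  0.02 ]
 [ 0.485  0.554  0.02 ]
 [ 0.619  0.498  0.02 ]]
[[-0.     1.    -0.001  0.001]
 [-0.953 -0.001 -0.302  0.03 ]
 [-0.302  0.001  0.953  0.164]
 [ 0.     0.     0.     1.   ]] 337.40294202706224 279.00656800203444 210.24088065887858
[[-0.944  0.33  -0.     0.206]
 [ 0.33   0.944 -0.002  0.589]
 [-0.    -0.002 -1.     0.238]
 [ 0.     0.     0.     1.   ]]
```

View pics/c0.png

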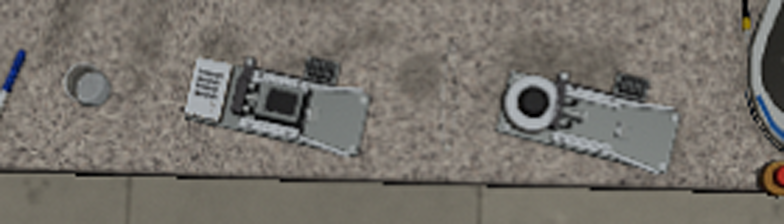

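```bash
python3 -m creep '[{"tx":-3,"ty":-1.6,"spin":0},{"tx":-3.2,"ty":-1.7},{"tx":-3.2,"ty":-1.7},{"tx":-3.2,"ty":-1.7},{"tx":-3.2,"ty":-1.7},{"tx":-3.2,"ty":-1.7},{"tx":-3.2,"ty":-1.7},{"tx":-3.2,"ty":-1.7}]'; python3 -m creep '[{"spin":7},{"spin":7},{"spin":7},{"spin":7},{"spin":7},{"spin":7},{"spin":7},{"spin":7}]'
```

```text
$[0]: bad value
$[0]: bad value
```

```bash
python3 -m creep '[{"grip":1,"tx":-3,"ty":-1.6,"tz":0,"spin":0},{"grip":1,"tx":-3.2,"ty":-1.7,"tz":0,"spin":0},{"grip":1,"tx":-3.2,"ty":-1.7,"tz":0,"spin":0},{"grip":1,"tx":-3.2,"ty":-1.7,"tz":0,"spin":0},{"grip":1,"tx":-3.2,"ty":-1.7,"tz":0,"spin":0},{"grip":1,"tx":-3.2,"ty":-1.7,"tz":0,"spin":0},{"grip":1,"tx":-3.2,"ty":-1.7,"tz":0,"spin":0},{"grip":1,"tx":-3.2,"ty":-1.7,"tz":0,"spin":0}]'; python3 -m creep '[{"grip":-1,"tx":0,"ty":0,"tz":0,"spin":7},{"grip":-1,"tx":0,"ty":0,"tz":0,"spin":7},{"grip":-1,"tx":0,"ty":0,"tz":0,"spin":7},{"grip":-1,"tx":0,"ty":0,"tz":0,"spin":7},{"grip":-1,"tx":0,"ty":0,"tz":0,"spin":7},{"grip":-1,"tx":0,"ty":0,"tz":0,"spin":7},{"grip":-1,"tx":0,"ty":0,"tz":0,"spin":7},{"grip":-1,"tx":0,"ty":0,"tz":0,"spin":7}]' 15
```

```text
clock: 0.77
tool_pos: [0.4024, 0.3769, 0.2385]
eef_rot: [0.167, 0.986, -0.0, -0.0]
contact_force: [0.5, 0.6, -0.4]
opening: 0.998
finger_force: 0.0
clock: 1.43
tool_pos: [0.4014, 0.3784, 0.2384]
eef_rot: [0.613, 0.79, -0.0, -0.0]
contact_force: [-0.4, 0.6, 0.4]
opening: 0.421
finger_force: 0.0
```

```bash
python3 -m creep '[{"grip":-1,"tx":0,"ty":0,"tz":0,"spin":6.5},{"grip":-1,"tx":0,"ty":0,"tz":0,"spin":6.5},{"grip":-1,"tx":0,"ty":0,"tz":0,"spin":6.5},{"grip":-1,"tx":0,"ty":0,"tz":0,"spin":6.5},{"grip":-1,"tx":-2,"ty":2.8,"tz":0,"spin":0},{"grip":-1,"tx":-2,"ty":2.8,"tz":0,"spin":0},{"grip":-1,"tx":-2,"ty":2.8,"tz":0,"spin":0},{"grip":-1,"tx":0,"ty":0,"tz":0,"spin":0}]'; python3 -c "
from h import *
snap('wrist','w1')"
```

```text
clock: 2.1
tool_pos: [0.4778, 0.2956, 0.2389]
eef_rot: [0.777, 0.63, 0.0, 0.003]
contact_force: [1.1, -1.6, 0.1]
opening: 0.001
finger_force: 0.0
```

View pics/w1.png

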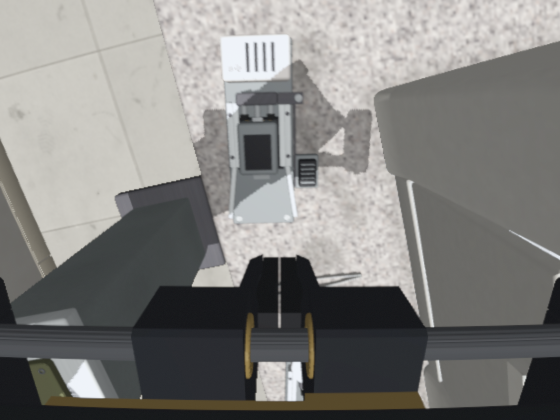

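Wrist view: the housing is at (255,58), the module at (258,148), the ribbed button at (307,171) and the open end at row 220. The mixer is hidden behind the fingers at the bottom.

```bash
cat >> h.py <<'E'
def rect(f,box,zlo,zhi,zray=None):
    P,im,d=cloud(f);u0,v0,u1,v1=box
    m=np.zeros(d.shape,bool);m[v0:v1,u0:u1]=1
    m&=(d>0)&(P[...,2]>zlo)&(P[...,2]<zhi)
    m=cv2.morphologyEx(m.astype(np.uint8),cv2.MORPH_OPEN,np.ones((3,3)))
    Q=P[m>0]; zz=np.median(Q[:,2]) if zray is None else zray
    n,l,st,_=cv2.connectedComponentsWithStats(m); k=1+st[1:,4].argmax()
    uv=np.argwhere(l==k)[:,::-1]
    X=ray(f,uv,zz)[:,:2]
    (c,s,a)=cv2.minAreaRect((X*1000).astype(np.float32))
    return np.round(c,1),np.round(s,1),round(a,2),round(float(np.median(Q[:,2])),4),len(Q)
E
python3 - <<'E'
from h import *
P,im,d=cloud('w1')
print('floor z',np.median(P[205:216,240:285,2]),'table',np.nanmedian(P[60:120,320:360,2]))
print('module',rect('w1',(225,110,290,185),.05,.08,.062))
print('housing',rect('w1',(210,25,300,90),.03,.05,.04))
print('button',rect('w1',(298,145,325,195),.015,.03,.022))
print('base',rect('w1',(205,20,299,235),.005,.05,.01))
print(ray('w1',[[229,221],[297,220],[294,150],[222,38],[290,36]],.01).round(4))
E
```

```text
floor z 0.011018618551157856 table 0.0008744541507812735
module (array([467.1, 334.5]), array([50.5, 38.3]), 79.57, 0.0632, 2110)
housing (array([481.3, 415.8]), array([41.7, 65.3]), 78.54, 0.0409, 3219)
button (array([509.5, 292.8]), array([30.1, 19.9]), 79.02, 0.0229, 511)
base (array([469.2, 341.5]), array([202.7,  79.9]), 78.67, 0.023, 10048)
[[0.4093 0.2534 0.01  ]
 [0.4882 0.2378 0.01  ]
 [0.5007 0.3192 0.01  ]
 [0.4513 0.4461 0.01  ]
 [0.5192 0.4334 0.01  ]]
```

```bash
python3 - <<'E'
from h import *
P,im,d=cloud('w1')
m=(d>0)&(P[...,2]>.06)&(np.arange(560)>340)[None]&(np.arange(420)<270)[:,None]
Q=P[m]
for lo in np.arange(-.1,.45,.05):
    q=Q[(Q[:,1]>lo)&(Q[:,1]<lo+.05)]
    if len(q)>30: print(lo.round(2),np.percentile(q[:,0],1).round(3),q[:,2].min().round(3))
Q,im,d=cloud('top0')
print([ (z,np.percentile(Q[(d>0)&(Q[...,1]>-.1)&(Q[...,1]<.4)&(Q[...,2]>z)&(Q[...,2]<z+.05)&(Q[...,0]>.5)&(Q[...,0]<1)][:,0],2).round(3)) for z in (.06,.1,.15,.2)])
E
python3 -m creep '[{"grip":-1,"tx":0.4,"ty":3.4,"tz":0,"spin":-6.9},{"grip":-1,"tx":0,"ty":0,"tz":0,"spin":-7},{"grip":-1,"tx":0,"ty":0,"tz":0,"spin":-7},{"grip":-1,"tx":0,"ty":0,"tz":0,"spin":-7},{"grip":-1,"tx":0,"ty":0,"tz":0,"spin":-7},{"grip":-1,"tx":0,"ty":0,"tz":0,"spin":-7},{"grip":-1,"tx":0,"ty":0,"tz":0,"spin":-7},{"grip":-1,"tx":0,"ty":0,"tz":0,"spin":-7}]'; python3 -m creep '[{"grip":-1,"tx":0,"ty":0,"tz":0,"spin":-7},{"grip":-1,"tx":0,"ty":0,"tz":0,"spin":-7},{"grip":-1,"tx":0,"ty":0,"tz":4,"spin":-7},{"grip":-1,"tx":0,"ty":0,"tz":4,"spin":-7},{"grip":-1,"tx":0,"ty":0,"tz":4,"spin":-7},{"grip":-1,"tx":0,"ty":0,"tz":4,"spin":0},{"grip":-1,"tx":0,"ty":0,"tz":2,"spin":0},{"grip":-1,"tx":0,"ty":0,"tz":0,"spin":0}]'
```

```text
0.15 0.611 0.06
0.2 0.608 0.06
0.25 0.6 0.06
0.3 0.596 0.06
0.35 0.596 0.06
[(0.06, np.float64(0.597)), (0.1, np.float64(0.599)), (0.15, np.float64(0.602)), (0.2, np.float64(0.605))]
clock: 2.82
tool_pos: [0.5052, 0.3018, 0.2384]
eef_rot: [0.382, 0.924, -0.0, -0.001]
contact_force: [-0.6, -0.3, -0.7]
opening: 0.006
finger_force: 0.0
clock: 3.48
tool_pos: [0.5024, 0.2997, 0.054]
eef_rot: [0.09, 0.996, -0.003, -0.004]
contact_force: [0.7, 0.3, 0.5]
opening: 0.006
finger_force: 0.0
```

```bash
python3 -m creep '[{"grip":-1,"tx":-0.9,"ty":-0.5,"tz":0,"spin":0},{"grip":-1,"tx":0,"ty":0,"tz":1.5,"spin":0},{"grip":-1,"tx":0,"ty":0,"tz":1.2,"spin":0},{"grip":-1,"tx":0,"ty":0,"tz":0.4,"spin":0},{"grip":-1,"tx":0,"ty":0,"tz":0.2,"spin":0},{"grip":-1,"tx":0,"ty":0,"tz":0,"spin":0}]'
```

```text
clock: 3.98
tool_pos: [0.5144, 0.2944, 0.0262]
eef_rot: [0.09, 0.996, 0.0, 0.0]
contact_force: [1.0, 0.0, -0.7]
opening: 0.008
finger_force: 0.0
```

```bash
python3 -m creep '[{"grip":-1,"tx":0,"ty":0,"tz":0.3,"spin":0},{"grip":-1,"tx":0,"ty":0,"tz":0.2,"spin":0},{"grip":-1,"tx":0,"ty":0,"tz":0.2,"spin":0},{"grip":-1,"tx":0,"ty":0,"tz":0,"spin":0}]';python3 -m creep '[{"grip":-1,"tx":0,"ty":0,"tz":0.2,"spin":0},{"grip":-1,"tx":0,"ty":0,"tz":0.1,"spin":0},{"grip":-1,"tx":0,"ty":0,"tz":0,"spin":0}]'
```

```text
clock: 4.32
tool_pos: [0.5145, 0.2943, 0.0188]
eef_rot: [0.091, 0.996, 0.0, 0.0]
contact_force: [0.2, 0.5, -0.2]
opening: 0.006
finger_force: 0.0
clock: 4.57
tool_pos: [0.5144, 0.2941, 0.0156]
eef_rot: [0.091, 0.996, 0.0, 0.0]
contact_force: [0.8, 0.4, 0.8]
opening: 0.007
finger_force: 0.5
```

```bash
python3 -c "
from h import *
print(r.get_state()['contact_force'])
snap('wrist','w2')"
```

```text
[0.84870328 0.43716728 0.82911619]
```

View pics/w2.png

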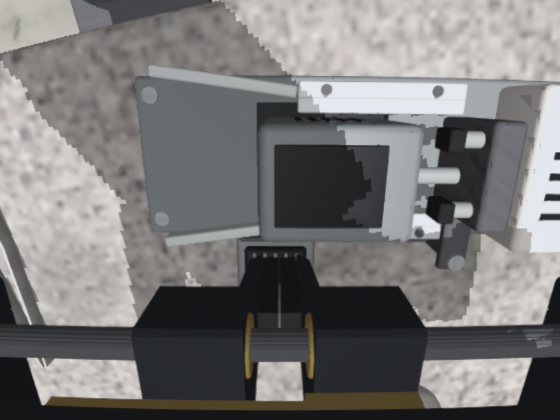

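The view shows the fingertips at (280,250) on the button. The module's top is at about (340,180), with the ejector plunger visible at (440,176); next I'll check whether it has moved.

```bash
python3 - <<'E'
from h import *
print('module',rect('w2',(225,110,450,240),.05,.08,.062))
P,im,d=cloud('w2')
for uv in [(243,255),(310,255),(280,253),(200,190)]: print(uv,P[uv[1],uv[0]].round(4))
E
python3 -m creep '[{"grip":-1,"tx":0,"ty":0,"tz":0.1,"spin":0},{"grip":-1,"tx":0,"ty":0,"tz":0,"spin":0}]'
```

```text
module (array([462.8, 321.3]), array([49. , 37.2]), 79.47, 0.0632, 18727)
(243, 255) [0.5026 0.2779 0.0135]
(310, 255) [0.5091 0.3099 0.0122]
(280, 253) [0.504  0.2959 0.0152]
(200, 190) [0.4679 0.2648 0.0111]
clock: 4.78
tool_pos: [0.5145, 0.2941, 0.0152]
eef_rot: [0.091, 0.996, 0.0, 0.0]
contact_force: [-0.3, -0.8, 5.9]
opening: 0.002
finger_force: 2.9
```

```bash
python3 -m creep '[{"grip":-1,"tx":0,"ty":0,"tz":-3,"spin":0},{"grip":-1,"tx":0,"ty":0,"tz":-4,"spin":0},{"grip":-1,"tx":0,"ty":0,"tz":-4,"spin":0},{"grip":0.2,"tx":2.8,"ty":0.9,"tz":-1,"spin":0},{"grip":0.2,"tx":2.8,"ty":0.9,"tz":0,"spin":0},{"grip":0.2,"tx":0,"ty":0,"tz":0,"spin":7},{"grip":0.2,"tx":0,"ty":0,"tz":0,"spin":7},{"grip":0.2,"tx":0,"ty":0,"tz":0,"spin":7}]';python3 -m creep '[{"grip":0.6,"tx":0,"ty":0,"tz":0,"spin":7},{"grip":0.6,"tx":0,"ty":0,"tz":0,"spin":7},{"grip":0.6,"tx":0,"ty":0,"tz":0,"spin":7},{"grip":0.6,"tx":0,"ty":0,"tz":0,"spin":7},{"grip":0.6,"tx":0,"ty":0,"tz":0,"spin":7},{"grip":0.6,"tx":0,"ty":0,"tz":0,"spin":7},{"grip":0.6,"tx":0,"ty":0,"tz":0,"spin":7},{"grip":0.6,"tx":0,"ty":0,"tz":0,"spin":7}]';python3 -m creep '[{"grip":0.6,"tx":0,"ty":0,"tz":0,"spin":7},{"grip":0.6,"tx":0,"ty":0,"tz":0,"spin":6},{"grip":0.6,"tx":0,"ty":0,"tz":0,"spin":0}]'
python3 - <<'E'
from h import *
snap('wrist','w3')
print(r.get_state()['clock'],'module',rect('w3',(150,60,420,260),.05,.075,.062))
P,im,d=cloud('w3'); print(np.unique(P[...,2][d>0].round(2),return_counts=True))
E
```

```text
clock: 5.45
tool_pos: [0.4616, 0.3219, 0.1348]
eef_rot: [0.273, 0.962, -0.0, -0.0]
contact_force: [0.7, -0.6, -0.2]
opening: 0.361
finger_force: 0.0
clock: 6.12
tool_pos: [0.462, 0.3215, 0.1345]
eef_rot: [0.693, 0.721, -0.0, -0.0]
contact_force: [1.2, 0.7, -0.2]
opening: 0.801
finger_force: 0.0
clock: 6.37
tool_pos: [0.462, 0.3217, 0.1345]
eef_rot: [0.769, 0.639, -0.001, 0.0]
contact_force: [-0.3, 0.1, 0.2]
opening: 0.799
finger_force: 0.0
6.4167 module (array([464.3, 323.2]), array([51., 37.]), 79.49, 0.0629, 4480)
(array([-0.91, -0.9 , -0.89, -0.88, -0.87, -0.86, -0.85, -0.84, -0.83,
       -0.82, -0.81, -0.8 , -0.79, -0.78, -0.77, -0.76, -0.75, -0.74,
       -0.73, -0.72, -0.71, -0.7 , -0.69, -0.68, -0.67, -0.66, -0.65,
       -0.64, -0.63, -0.62, -0.61, -0.6 , -0.59, -0.58, -0.57, -0.56,
       -0.55, -0.54, -0.53, -0.52, -0.51, -0.5 , -0.49, -0.48, -0.47,
       -0.46, -0.45, -0.44, -0.43, -0.42, -0.41, -0.4 , -0.39, -0.38,
       -0.37, -0.36, -0.35, -0.34, -0.33, -0.32, -0.31, -0.3 , -0.29,
       -0.28, -0.27, -0.26, -0.25, -0.24, -0.23, -0.22, -0.01, -0.  ,
        0.01,  0.
[... 224 characters left out ...]
 232,   223,   216,
         214,   377,  2482,   233,   203,   222,   194,   172,   176,
         137,    98,   109,   100,    90,    98,   100,   105,   117,
          99,   114,   111,   109,   115,   114,   115,   116,   131,
         116,   130,   134,   137,   143,   144,   156,   162,   162,
         151,   158,   180,   185,   192,   191,   203,   199,   219,
         220,   217,   201,   189,   155,   144,    92,    80,    86,
          65,    27,     7,     1,     4,     2,     1,    12, 75021,
        6887,  4603,  1950,  8156,  3511,  5405,  1597,  1791,  1855,
        1979,  2218,  2333,  1617,   847,  1215,  1691,  1494,  2168,
        1074,  2095, 10424, 28433,  9342,   768]))
```

View pics/w3.png

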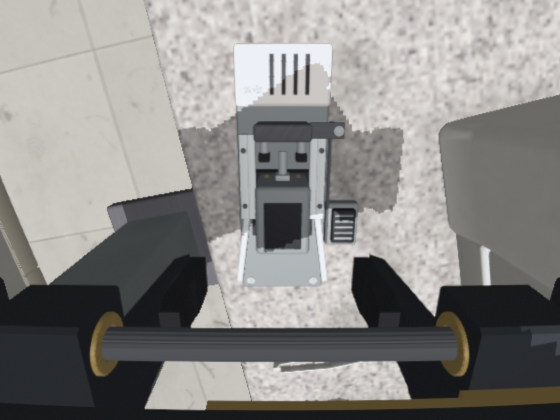

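The open fingers straddle the module at (283,220), and the module has been pushed outwards. Descending to grasp.

```bash
python3 -m creep '[{"grip":0.3,"tx":0,"ty":0.1,"tz":0,"spin":0},{"grip":0.3,"tx":0,"ty":0,"tz":3,"spin":0},{"grip":0.3,"tx":0,"ty":0,"tz":3.5,"spin":0},{"grip":0.3,"tx":0,"ty":0,"tz":2.5,"spin":0},{"grip":0.3,"tx":0,"ty":0,"tz":1.2,"spin":0},{"grip":0.3,"tx":0,"ty":0,"tz":0.3,"spin":0},{"grip":0.3,"tx":0,"ty":0,"tz":0,"spin":0}]'; python3 -m creep '[{"grip":-1,"tx":0,"ty":0,"tz":0,"spin":0},{"grip":-1,"tx":0,"ty":0,"tz":0,"spin":0},{"grip":-1,"tx":0,"ty":0,"tz":0,"spin":0},{"grip":-1,"tx":0,"ty":0,"tz":0,"spin":0},{"grip":-1,"tx":0,"ty":0,"tz":0,"spin":0}]' 25
```

```text
clock: 7.0
tool_pos: [0.4635, 0.3214, 0.0294]
eef_rot: [0.768, 0.64, -0.0, -0.0]
contact_force: [0.5, 0.5, 0.2]
opening: 0.651
finger_force: 0.0
clock: 7.42
tool_pos: [0.4643, 0.3222, 0.0311]
eef_rot: [0.768, 0.64, 0.001, 0.0]
contact_force: [-0.1, -0.4, 7.0]
opening: 0.429
finger_force: 25.0
```

```bash
python3 -m creep '[{"grip":0.2,"tx":0,"ty":0,"tz":0,"spin":0},{"grip":0.2,"tx":0,"ty":0,"tz":0,"spin":0},{"grip":0.2,"tx":0,"ty":0,"tz":-0.4,"spin":0},{"grip":0.2,"tx":0,"ty":0,"tz":0,"spin":0}]'; python3 -m creep '[{"grip":-1,"tx":0,"ty":0,"tz":0,"spin":0},{"grip":-1,"tx":0,"ty":0,"tz":0,"spin":0},{"grip":-1,"tx":0,"ty":0,"tz":0,"spin":0},{"grip":-1,"tx":0,"ty":0,"tz":0,"spin":0},{"grip":-1,"tx":0,"ty":0,"tz":0,"spin":0}]' 25
```

```text
clock: 7.75
tool_pos: [0.4637, 0.3218, 0.0342]
eef_rot: [0.768, 0.64, 0.0, 0.0]
contact_force: [1.5, -0.6, 0.4]
opening: 0.602
finger_force: 0.0
clock: 8.17
tool_pos: [0.4636, 0.3216, 0.0337]
eef_rot: [0.768, 0.64, 0.0, 0.0]
contact_force: [0.3, 0.5, 1.0]
opening: 0.431
finger_force: 25.0
```

```bash
python3 -m creep '[{"grip":-1,"tx":-0.3,"ty":0,"tz":0,"spin":0},{"grip":-1,"tx":-0.5,"ty":0,"tz":0,"spin":0},{"grip":-1,"tx":-0.7,"ty":0,"tz":0,"spin":0}]'; python3 -m creep '[{"grip":-1,"tx":-0.7,"ty":0,"tz":0,"spin":0},{"grip":-1,"tx":-0.7,"ty":0,"tz":0,"spin":0},{"grip":-1,"tx":-0.7,"ty":0,"tz":0,"spin":0},{"grip":-1,"tx":-0.7,"ty":0,"tz":0,"spin":0},{"grip":-1,"tx":-0.5,"ty":0,"tz":0,"spin":0},{"grip":-1,"tx":0,"ty":0,"tz":0,"spin":0}]'
```

```text
clock: 8.42
tool_pos: [0.4607, 0.3073, 0.0337]
eef_rot: [0.768, 0.641, 0.0, -0.0]
contact_force: [-0.8, 1.1, 0.2]
opening: 0.43
finger_force: 25.0
clock: 8.92
tool_pos: [0.4544, 0.272, 0.0337]
eef_rot: [0.769, 0.639, -0.001, 0.0]
contact_force: [0.6, -1.8, 1.0]
opening: 0.427
finger_force: 25.0
```

```bash
python3 -m creep '[{"grip":-1,"tx":0,"ty":0,"tz":-0.5,"spin":0},{"grip":-1,"tx":0,"ty":0,"tz":-1.5,"spin":0},{"grip":-1,"tx":0,"ty":0,"tz":-3,"spin":0},{"grip":-1,"tx":0,"ty":0,"tz":-3,"spin":0},{"grip":-1,"tx":0,"ty":0,"tz":-3,"spin":0},{"grip":-1,"tx":0,"ty":0,"tz":-2.5,"spin":0},{"grip":-1,"tx":-2,"ty":0.3,"tz":0,"spin":0},{"grip":-1,"tx":-3,"ty":0.5,"tz":0,"spin":0}]' ; python3 -m creep '[{"grip":-1,"tx":-3.5,"ty":0.5,"tz":0,"spin":0},{"grip":-1,"tx":-3.5,"ty":0.5,"tz":0,"spin":0},{"grip":-1,"tx":-3.5,"ty":0.5,"tz":0,"spin":0},{"grip":-1,"tx":-3.5,"ty":0.5,"tz":0,"spin":0},{"grip":-1,"tx":-3.5,"ty":0.5,"tz":0,"spin":0},{"grip":-1,"tx":-3.5,"ty":0.5,"tz":0,"spin":0},{"grip":-1,"tx":-3.5,"ty":0.5,"tz":0,"spin":0},{"grip":-1,"tx":-3,"ty":0.5,"tz":0,"spin":0}]';  python3 -m creep '[{"grip":-1,"tx":-1.5,"ty":0.3,"tz":0,"spin":0},{"grip":-1,"tx":0,"ty":0,"tz":0,"spin":0},{"grip":-1,"tx":0,"ty":0,"tz":0,"spin":0}]'; python3 -c "
from h import *
snap('wrist','w4')"
```

```text
clock: 9.58
tool_pos: [0.4544, 0.228, 0.1705]
eef_rot: [0.766, 0.643, 0.003, -0.001]
contact_force: [-0.0, -0.3, -2.8]
opening: 0.431
finger_force: 25.0
clock: 10.25
tool_pos: [0.4427, -0.0561, 0.1689]
eef_rot: [0.769, 0.64, -0.0, 0.0]
contact_force: [0.6, 0.1, -2.6]
opening: 0.432
finger_force: 25.0
clock: 10.5
tool_pos: [0.4436, -0.0696, 0.1688]
eef_rot: [0.769, 0.639, 0.0, -0.0]
contact_force: [-0.6, 0.9, -2.4]
opening: 0.425
finger_force: 25.0
```

View pics/w4.png

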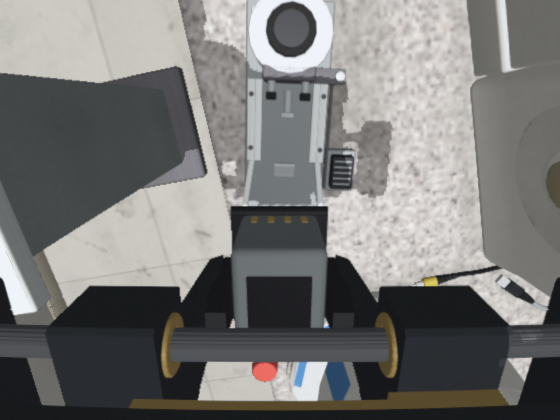

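The mixer's rail is ahead: drive at (290,28), wall plates at columns 253 and 322, button at (341,170). The held module's brass contacts are at (280,219), facing the mixer.

Run:
```python
from h import *
print('held top',rect('w4',(225,205,335,320),.185,.215,.197))
print('button',rect('w4',(322,140,365,195),.012,.03,.022))
P,im,d=cloud('w4')
g=lambda m:np.argwhere(m)
lat=np.array([-.983,.182]); lon=np.array([.182,.983])
m=(d>0)&(P[...,2]>.019)&(P[...,2]<.028); m[200:]=0; m[:90]=0
for s,(a,b) in dict(L=(235,285),R=(285,329)).items():
    mm=m.copy(); mm[:,:a]=0; mm[:,b:]=0
    for v in range(95,200,12):
        u=np.where(mm[v])[0]
        if len(u): print(s,v,u.min(),u.max(),ray('w4',[[u.min()-.5,v],[u.max()+.5,v]],.023)[:,:2].round(4).tolist())
c=ray('w4',[[290.5,28]],.06);print('drive',c)
print(rect('w4',(240,0,340,80),.05,.07,.06))
print('base edge', ray('w4',[[245,203],[324,203]],.01))
```

```text
held top (array([445.8, -58.4]), array([36.6, 45.1]), 79.53, 0.198, 8342)
button (array([498.7, -57.6]), array([36.4, 26.2]), 77.47, 0.0224, 1100)
L 95 248 262 [[0.4332, 0.0188], [0.4454, 0.0165]]
L 107 248 262 [[0.4312, 0.0094], [0.4435, 0.0071]]
L 119 248 261 [[0.4292, -0.0001], [0.4408, -0.0023]]
L 131 248 261 [[0.4272, -0.0098], [0.4389, -0.012]]
L 143 248 261 [[0.4251, -0.0197], [0.4369, -0.0219]]
L 155 248 261 [[0.4229, -0.0298], [0.4348, -0.032]]
L 167 251 251 [[0.4233, -0.0405], [0.4242, -0.0407]]
L 191 247 247 [[0.4153, -0.0611], [0.4162, -0.0613]]
R 95 312 326 [[0.4852, 0.0091], [0.4974, 0.0069]]
R 107 312 325 [[0.4837, -0.0003], [0.4952, -0.0024]]
R 119 311 325 [[0.4813, -0.0098], [0.4938, -0.0121]]
R 131 310 324 [[0.479, -0.0194], [0.4915, -0.0217]]
R 143 309 323 [[0.4765, -0.0293], [0.4892, -0.0316]]
R 155 309 322 [[0.4749, -0.0394], [0.4868, -0.0416]]
drive [[0.47454475 0.05517196 0.06      ]]
(array([473.6,  47.3]), array([50.8, 56.5]), 79.58, 0.052, 4968)
base edge [[ 0.40953063 -0.07530168  0.01      ]
 [ 0.48293986 -0.08889914  0.01      ]]
```

```bash
python3 - <<'E'
from h import *
P,im,d=cloud('w4')
lon=np.array([.2096,.9778])
for u in (250,254,258,261,312,316,320):
    for v in range(150,175):
        if not (.019<P[v,u,2]<.028): break
    p=ray('w4',[[u,v-.5]],.023)[0,:2]; print(u,v,(p@lon).round(4), P[v-1:v+3,u,2].round(4))
s=r.get_state();print(s['tool_pos'],s['tool_pos'][:2]@lon)
E
python3 -m creep '[{"grip":-1,"tx":-3,"ty":0.4,"tz":0,"spin":1.5},{"grip":-1,"tx":0,"ty":0,"tz":0,"spin":0},{"grip":-1,"tx":0,"ty":0,"tz":0,"spin":0}]'
python3 - <<'E'
from h import *
snap('wrist','w5'); P,im,d=cloud('w5')
cv2.imwrite('pics/w5.png',im[:,:,::-1])
lon=np.array([.2096,.9778])
s=r.get_state();print(s['tool_pos'],s['tool_pos'][:2]@lon)
E
```

```text
250 161 0.0548 [0.0231 0.018  0.0175 0.0184]
254 161 0.0549 [0.0241 0.018  0.0173 0.0174]
258 161 0.055 [0.0236 0.0107 0.0124 0.0101]
261 158 0.0577 [0.0215 0.0109 0.0105 0.0115]
312 163 0.0545 [0.0248 0.0113 0.0105 0.0111]
316 163 0.0546 [0.0245 0.0179 0.0187 0.0183]
320 163 0.0547 [0.0239 0.0105 0.0107 0.011 ]
[ 0.44364735 -0.06829845  0.16874782] 0.026206259352115572
clock: 10.8
tool_pos: [0.4422, -0.0991, 0.1687]
eef_rot: [0.777, 0.63, -0.0, -0.0]
contact_force: [-0.2, 0.8, -1.9]
opening: 0.429
finger_force: 25.0
[ 0.44225369 -0.09806022  0.1686693 ] -0.003186907928823093
```

View pics/w5.png

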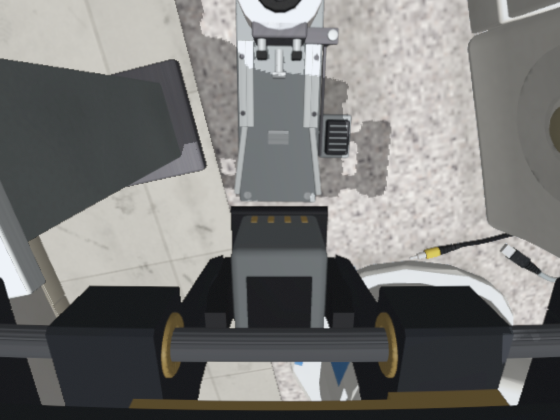

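Now the whole mixer rail is visible: open end at row 197, walls from about row 125 upward, button at (337,136), foot nose edge at row 207.

Run:
```python
from h import *
P,im,d=cloud('w5'); s=r.get_state()
m=(d>0)&(P[...,2]>.019)&(P[...,2]<.028)
L=[];R=[]
for v in range(62,122,4):
    u=np.where(m[v,225:275])[0]+225; w=np.where(m[v,285:323])[0]+285
    L.append(ray('w5',[[u.min()-.5,v]],.023)[0,:2]); R.append(ray('w5',[[w.max()+.5,v]],.023)[0,:2])
L=np.array(L);R=np.array(R)
for X in (L,R):
    vx,vy,_,_=cv2.fitLine((X*1000).astype(np.float32),cv2.DIST_HUBER,0,.01,.01).ravel(); print(np.degrees(np.arctan2(vy,vx))%180)
th=np.radians(77.9); lat=np.array([-np.sin(th),np.cos(th)]);lon=-np.array([-np.cos(th),-np.sin(th)])
print(np.median(L@lat),np.median(R@lat),'TCP lat',s['tool_pos'][:2]@lat,'tool ang',2*np.degrees(np.arctan2(s['eef_rot'][1],s['eef_rot'][0])))
print('held',rect('w5',(225,205,335,320),.185,.215,.197))
print('base end lon',ray('w5',[[280,198]],.01)[0,:2]@lon)
# foot of held module, z = tcp - .0337+.010+.007
mm=(d>0)&(P[...,2]>.13)&(P[...,2]<.165);mm[:200]=0;mm[230:]=0
for v in range(207,216,2):
    u=np.where(mm[v,225:335])[0]+225
    if len(u): print(v,ray('w5',[[u.min()-.5,v],[u.max()+.5,v]],.152)[:,:2]@np.c_[lat,lon])
```

```text
77.64211
77.2591
-0.41953691582071345 -0.4849753053621424 TCP lat -0.45298348995146875 tool ang 78.20849493925786
held (array([444.8, -87.9]), array([36.6, 44.9]), 78.15, 0.198, 8361)
base end lon -0.011100655248170794
207 [[-0.42834247  0.02356575]
 [-0.47761111  0.02375332]]
209 [[-0.42829976  0.02250073]
 [-0.47766096  0.02268909]]
211 [[-0.42825681  0.02143169]
 [-0.47771109  0.02162086]]
213 [[-0.42821361  0.02035861]
 [-0.47776149  0.02054859]]
215 [[-0.42817016  0.01928145]
 [-0.47781217  0.01947224]]
```

```bash
python3 -m creep '[{"grip":-1,"tx":2,"ty":-0.05,"tz":0,"spin":0.5},{"grip":-1,"tx":0,"ty":0,"tz":3,"spin":0},{"grip":-1,"tx":0,"ty":0,"tz":4,"spin":0},{"grip":-1,"tx":0,"ty":0,"tz":3,"spin":0},{"grip":-1,"tx":0,"ty":0,"tz":2,"spin":0},{"grip":-1,"tx":0,"ty":0,"tz":0.8,"spin":0},{"grip":-1,"tx":0,"ty":0,"tz":0,"spin":0},{"grip":-1,"tx":0,"ty":0,"tz":0,"spin":0}]'; python3 -m creep '[{"grip":-1,"tx":0,"ty":0,"tz":0.3,"spin":0},{"grip":-1,"tx":0,"ty":0,"tz":0.1,"spin":0},{"grip":-1,"tx":0,"ty":0,"tz":0.1,"spin":0},{"grip":-1,"tx":0,"ty":0,"tz":0,"spin":0}]'; python3 -c "
from h import *
th=np.radians(77.5);s=r.get_state();p=s['tool_pos'][:2];print(p@[.2096,.9778],p@[-.9778,.2096],s['contact_force'])"
```

```text
clock: 11.52
tool_pos: [0.4461, -0.0788, 0.041]
eef_rot: [0.779, 0.627, 0.0, -0.0]
contact_force: [0.1, 0.3, -2.7]
opening: 0.428
finger_force: 25.0
clock: 11.85
tool_pos: [0.4462, -0.0798, 0.0363]
eef_rot: [0.779, 0.627, 0.0, 0.0]
contact_force: [-1.0, -0.1, -2.3]
opening: 0.43
finger_force: 25.0
0.015487121473384395 -0.4530297547454277 [-1.04887374 -0.05481882 -2.30109069]
```

```bash
python3 -m creep '[{"grip":-1,"tx":0,"ty":-0.1,"tz":0.1,"spin":0},{"grip":-1,"tx":0,"ty":0,"tz":0.1,"spin":0},{"grip":-1,"tx":0,"ty":0,"tz":0,"spin":0}]'; python3 -m creep '[{"grip":-1,"tx":0,"ty":0,"tz":0.05,"spin":0},{"grip":-1,"tx":0,"ty":0,"tz":0,"spin":0}]'
```

```text
clock: 12.1
tool_pos: [0.4449, -0.0797, 0.034]
eef_rot: [0.779, 0.627, -0.0, -0.0]
contact_force: [-0.3, 0.2, -2.1]
opening: 0.432
finger_force: 25.0
clock: 12.27
tool_pos: [0.445, -0.0796, 0.0337]
eef_rot: [0.779, 0.627, -0.0, -0.0]
contact_force: [-1.2, -0.6, -0.4]
opening: 0.431
finger_force: 25.0
```

```bash
python3 -m creep '[{"grip":-1,"tx":0.4,"ty":0,"tz":0,"spin":0},{"grip":-1,"tx":0.4,"ty":0,"tz":0,"spin":0},{"grip":-1,"tx":0,"ty":0,"tz":0,"spin":0}]'; python3 -m creep '[{"grip":-1,"tx":0.4,"ty":0,"tz":0,"spin":0},{"grip":-1,"tx":0.4,"ty":0,"tz":0,"spin":0},{"grip":-1,"tx":0,"ty":0,"tz":0,"spin":0}]'; python3 -m creep '[{"grip":-1,"tx":0.4,"ty":0,"tz":0,"spin":0},{"grip":-1,"tx":0.4,"ty":0,"tz":0,"spin":0},{"grip":-1,"tx":0,"ty":0,"tz":0,"spin":0}]'
```

```text
clock: 12.52
tool_pos: [0.4474, -0.071, 0.0336]
eef_rot: [0.779, 0.627, 0.0, -0.0]
contact_force: [0.4, 0.6, 1.6]
opening: 0.429
finger_force: 25.0
clock: 12.77
tool_pos: [0.4492, -0.0629, 0.0337]
eef_rot: [0.779, 0.627, 0.0, -0.0]
contact_force: [0.2, 1.2, 2.0]
opening: 0.428
finger_force: 25.0
clock: 13.02
tool_pos: [0.4507, -0.0553, 0.0336]
eef_rot: [0.779, 0.627, 0.0, -0.0]
contact_force: [-0.2, -0.0, 4.0]
opening: 0.428
finger_force: 25.0
```

```bash
python3 -m creep '[{"grip":-1,"tx":0.4,"ty":0,"tz":-0.03,"spin":0},{"grip":-1,"tx":0.4,"ty":0,"tz":0,"spin":0},{"grip":-1,"tx":0,"ty":0,"tz":0,"spin":0}]'; python3 -m creep '[{"grip":-1,"tx":0.4,"ty":0,"tz":0,"spin":0},{"grip":-1,"tx":0.4,"ty":0,"tz":0,"spin":0},{"grip":-1,"tx":0,"ty":0,"tz":0,"spin":0}]'; python3 -m creep '[{"grip":-1,"tx":0.3,"ty":0,"tz":0,"spin":0},{"grip":-1,"tx":0,"ty":0,"tz":0,"spin":0}]'
```

```text
clock: 13.27
tool_pos: [0.4523, -0.0469, 0.0337]
eef_rot: [0.779, 0.627, 0.0, -0.001]
contact_force: [-0.7, 1.8, 1.1]
opening: 0.43
finger_force: 25.0
clock: 13.52
tool_pos: [0.454, -0.0392, 0.0337]
eef_rot: [0.779, 0.627, 0.0, -0.001]
contact_force: [0.6, 0.2, -0.9]
opening: 0.426
finger_force: 25.0
clock: 13.68
tool_pos: [0.4545, -0.0369, 0.0338]
eef_rot: [0.779, 0.627, -0.0, -0.001]
contact_force: [0.1, 0.1, -2.5]
opening: 0.427
finger_force: 25.0
```

```bash
for i in 1 2 3; do :; done; python3 -m creep '[{"grip":-1,"tx":0.3,"ty":0,"tz":0.02,"spin":0},{"grip":-1,"tx":0,"ty":0,"tz":0,"spin":0}]'; python3 -m creep '[{"grip":-1,"tx":0.3,"ty":0,"tz":0,"spin":0},{"grip":-1,"tx":0,"ty":0,"tz":0,"spin":0}]'; python3 -m creep '[{"grip":-1,"tx":0.3,"ty":0,"tz":0,"spin":0},{"grip":-1,"tx":0,"ty":0,"tz":0,"spin":0}]'
```

```text
clock: 13.85
tool_pos: [0.4551, -0.0344, 0.0337]
eef_rot: [0.779, 0.627, -0.0, -0.0]
contact_force: [0.2, 0.4, -1.7]
opening: 0.431
finger_force: 25.0
clock: 14.02
tool_pos: [0.4559, -0.0313, 0.0337]
eef_rot: [0.779, 0.627, -0.0, -0.0]
contact_force: [-0.7, 0.8, -1.0]
opening: 0.427
finger_force: 25.0
clock: 14.18
tool_pos: [0.4564, -0.0288, 0.0337]
eef_rot: [0.779, 0.627, -0.0, -0.0]
contact_force: [-0.4, 0.1, 0.3]
opening: 0.431
finger_force: 25.0
```

```bash
python3 -m creep '[{"grip":-1,"tx":0.3,"ty":0,"tz":0,"spin":0},{"grip":-1,"tx":0,"ty":0,"tz":0,"spin":0}]'; python3 -m creep '[{"grip":-1,"tx":0.2,"ty":0,"tz":0,"spin":0},{"grip":-1,"tx":0,"ty":0,"tz":0,"spin":0}]'; python3 -m creep '[{"grip":-1,"tx":0.2,"ty":0,"tz":0,"spin":0},{"grip":-1,"tx":0,"ty":0,"tz":0,"spin":0}]'
```

```text
clock: 14.35
tool_pos: [0.4568, -0.0271, 0.0337]
eef_rot: [0.78, 0.626, -0.001, 0.0]
contact_force: [0.1, -3.9, 0.2]
opening: 0.43
finger_force: 25.0
clock: 14.52
tool_pos: [0.4571, -0.0257, 0.0337]
eef_rot: [0.78, 0.626, -0.001, 0.0]
contact_force: [-1.5, -5.1, -0.3]
opening: 0.427
finger_force: 25.0
clock: 14.68
tool_pos: [0.4574, -0.0241, 0.0337]
eef_rot: [0.78, 0.625, -0.001, 0.001]
contact_force: [-0.6, -5.6, -0.1]
opening: 0.43
finger_force: 25.0
```

```bash
python3 -m creep '[{"grip":-1,"tx":0.2,"ty":0,"tz":0,"spin":0},{"grip":-1,"tx":0,"ty":0,"tz":0,"spin":0}]'; python3 -m creep '[{"grip":-1,"tx":0.2,"ty":0,"tz":0,"spin":0},{"grip":-1,"tx":0,"ty":0,"tz":0,"spin":0}]'; python3 -m creep '[{"grip":-1,"tx":0.2,"ty":0,"tz":0,"spin":0},{"grip":-1,"tx":0,"ty":0,"tz":0,"spin":0}]'
```

```text
clock: 14.85
tool_pos: [0.4578, -0.0223, 0.0337]
eef_rot: [0.78, 0.625, -0.001, 0.001]
contact_force: [-0.8, -6.7, -0.2]
opening: 0.427
finger_force: 25.0
clock: 15.02
tool_pos: [0.4581, -0.0206, 0.0337]
eef_rot: [0.78, 0.625, -0.002, 0.001]
contact_force: [-1.6, -6.9, 0.6]
opening: 0.43
finger_force: 25.0
clock: 15.18
tool_pos: [0.4586, -0.0188, 0.0338]
eef_rot: [0.78, 0.625, -0.002, 0.001]
contact_force: [-2.1, -8.0, -0.5]
opening: 0.427
finger_force: 25.0
```

```bash
python3 -m creep '[{"grip":-1,"tx":0.1,"ty":0,"tz":0,"spin":0},{"grip":-1,"tx":0,"ty":0,"tz":0,"spin":0}]'; python3 -m creep '[{"grip":-1,"tx":0.1,"ty":0,"tz":0,"spin":0},{"grip":-1,"tx":0,"ty":0,"tz":0,"spin":0}]'; python3 -m creep '[{"grip":-1,"tx":0.1,"ty":0,"tz":0,"spin":0},{"grip":-1,"tx":0,"ty":0,"tz":0,"spin":0}]'
```

```text
clock: 15.35
tool_pos: [0.4587, -0.0181, 0.0338]
eef_rot: [0.781, 0.625, -0.002, 0.001]
contact_force: [-2.0, -8.3, 0.0]
opening: 0.428
finger_force: 25.0
clock: 15.52
tool_pos: [0.4589, -0.0172, 0.0338]
eef_rot: [0.781, 0.625, -0.002, 0.001]
contact_force: [-1.9, -8.9, 0.8]
opening: 0.427
finger_force: 25.0
clock: 15.68
tool_pos: [0.4591, -0.0163, 0.0337]
eef_rot: [0.781, 0.625, -0.002, 0.001]
contact_force: [-0.3, -9.0, 0.7]
opening: 0.428
finger_force: 25.0
```

```bash
python3 -m creep '[{"grip":-1,"tx":0.1,"ty":0,"tz":0,"spin":0},{"grip":-1,"tx":0,"ty":0,"tz":0,"spin":0}]'; python3 -m creep '[{"grip":-1,"tx":0.1,"ty":0,"tz":0,"spin":0},{"grip":-1,"tx":0,"ty":0,"tz":0,"spin":0}]'
```

```text
clock: 15.85
tool_pos: [0.4592, -0.0157, 0.0337]
eef_rot: [0.781, 0.625, -0.002, 0.001]
contact_force: [-2.6, -9.1, 0.1]
opening: 0.429
finger_force: 25.0
clock: 16.02
tool_pos: [0.4593, -0.0153, 0.0337]
eef_rot: [0.781, 0.625, -0.002, 0.001]
contact_force: [-1.8, -9.9, 0.7]
opening: 0.424
finger_force: 25.0
```

Run:
```python
from h import *
snap('wrist','w6');P,im,d=cloud('w6')
cv2.imwrite('pics/w6.png',im[:,:,::-1])
```

```text
(no output)
```

View pics/w6.png

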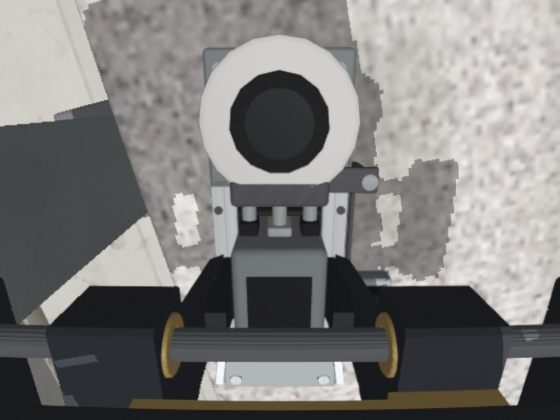

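The buffers' black tips are at about (248,226) and (310,226), just ahead of the module's front edge at row 235, and the ejector plunger at (280,225) is already compressed. It's close to home.

Run:
```python
from h import *
P,im,d=cloud('w6');lon=np.array([.2096,.9778])
s=r.get_state();print('tcp lon',s['tool_pos'][:2]@lon)
for u in (248,280,310):
    for v in range(204,246,3): print(u,v,im[v,u],P[v,u,2].round(4),(P[v,u,:2]@lon).round(4))
```

```text
tcp lon 0.08126285391887539
248 204 [72 72 76] 0.0509 0.121
248 207 [143 147 148] 0.0454 0.118
248 210 [146 150 152] 0.0469 0.1172
248 213 [146 149 151] 0.0463 0.1157
248 216 [146 149 151] 0.0457 0.1142
248 219 [144 147 149] 0.0448 0.1125
248 222 [33 33 34] 0.0473 0.1121
248 225 [34 34 35] 0.0495 0.1116
248 228 [33 34 35] 0.0503 0.1105
248 231 [35 34 36] 0.0489 0.1086
248 234 [34 34 36] 0.0491 0.1074
248 237 [60 63 65] 0.0488 0.1059
248 240 [61 65 67] 0.0526 0.1061
248 243 [61 64 67] 0.0551 0.1059
280 204 [74 74 79] 0.0512 0.121
280 207 [145 148 150] 0.0458 0.118
280 210 [149 152 154] 0.1803 0.1601
280 213 [148 152 153] 0.0458 0.1154
280 216 [148 152 153] 0.045 0.1138
280 219 [148 151 153] 0.0465 0.113
280 222 [147 151 152] 0.0461 0.1115
280 225 [133 136 138] 0.0464 0.1102
280 228 [120 123 125] 0.0484 0.1097
280 231 [151 154 157] 0.0488 0.1085
280 234 [147 150 151] 0.0485 0.107
280 237 [70 74 76] 0.049 0.1058
280 240 [62 65 67] 0.0527 0.1061
280 243 [61 65 67] 0.0557 0.106
310 204 [74 74 77] 0.0519 0.1211
310 207 [145 148 149] 0.0456 0.1179
310 210 [148 151 153] 0.0461 0.1167
310 213 [148 151 153] 0.0472 0.1157
310 216 [147 151 153] 0.0458 0.1139
310 219 [147 151 152] 0.0461 0.1127
310 222 [33 33 35] 0.0479 0.112
310 225 [33 33 34] 0.0491 0.1111
310 228 [34 35 36] 0.0479 0.1093
310 231 [34 35 36] 0.0504 0.109
310 234 [34 35 36] 0.0496 0.1073
310 237 [60 63 65] 0.0497 0.106
310 240 [61 65 66] 0.0514 0.1054
310 243 [62 66 67] 0.0563 0.1062
```

```bash
python3 -m creep '[{"grip":-1,"tx":0.1,"ty":0,"tz":0,"spin":0},{"grip":-1,"tx":0,"ty":0,"tz":0,"spin":0}]'; python3 -m creep '[{"grip":-1,"tx":0.1,"ty":0,"tz":0,"spin":0},{"grip":-1,"tx":0,"ty":0,"tz":0,"spin":0}]'
```

```text
clock: 16.23
tool_pos: [0.4593, -0.015, 0.0338]
eef_rot: [0.781, 0.624, -0.003, 0.001]
contact_force: [-1.7, -12.5, 1.1]
opening: 0.426
finger_force: 25.0
clock: 16.4
tool_pos: [0.4594, -0.0147, 0.0338]
eef_rot: [0.781, 0.624, -0.003, 0.002]
contact_force: [-1.7, -13.1, 0.7]
opening: 0.426
finger_force: 25.0
```

```bash
python3 -m creep '[{"grip":-1,"tx":-0.2,"ty":0,"tz":0,"spin":0},{"grip":-1,"tx":0,"ty":0,"tz":0,"spin":0}]'; python3 -m creep '[{"grip":-1,"tx":-0.2,"ty":0,"tz":0,"spin":0},{"grip":-1,"tx":0,"ty":0,"tz":0,"spin":0}]'
```

```text
clock: 16.57
tool_pos: [0.4593, -0.0153, 0.0337]
eef_rot: [0.781, 0.625, -0.002, 0.001]
contact_force: [-1.9, -10.1, -0.1]
opening: 0.43
finger_force: 25.0
clock: 16.73
tool_pos: [0.4592, -0.0161, 0.0337]
eef_rot: [0.78, 0.625, -0.002, 0.001]
contact_force: [-1.0, -7.5, -1.5]
opening: 0.428
finger_force: 25.0
```

```bash
python3 -m creep '[{"grip":-1,"tx":-0.2,"ty":0,"tz":0,"spin":0},{"grip":-1,"tx":0,"ty":0,"tz":0,"spin":0}]'; python3 -m creep '[{"grip":-1,"tx":-0.1,"ty":0,"tz":0,"spin":0},{"grip":-1,"tx":0,"ty":0,"tz":0,"spin":0}]'
```

```text
clock: 16.9
tool_pos: [0.459, -0.017, 0.0337]
eef_rot: [0.78, 0.626, -0.001, 0.0]
contact_force: [-1.5, -7.2, -0.7]
opening: 0.429
finger_force: 25.0
clock: 17.07
tool_pos: [0.459, -0.0171, 0.0337]
eef_rot: [0.78, 0.626, -0.001, 0.0]
contact_force: [-0.8, -5.4, -0.4]
opening: 0.428
finger_force: 25.0
```

```bash
python3 -m creep '[{"grip":-1,"tx":-0.2,"ty":0,"tz":0,"spin":0},{"grip":-1,"tx":0,"ty":0,"tz":0,"spin":0}]'; python3 -m creep '[{"grip":-1,"tx":-0.2,"ty":0,"tz":0,"spin":0},{"grip":-1,"tx":0,"ty":0,"tz":0,"spin":0}]'
```

```text
clock: 17.23
tool_pos: [0.4589, -0.0172, 0.0337]
eef_rot: [0.779, 0.627, 0.0, -0.001]
contact_force: [-0.9, -0.3, 0.1]
opening: 0.429
finger_force: 25.0
clock: 17.4
tool_pos: [0.4588, -0.0175, 0.0338]
eef_rot: [0.778, 0.628, 0.001, -0.001]
contact_force: [-0.0, 5.0, 3.6]
opening: 0.426
finger_force: 25.0
```

The catch holds: pulling back moved it almost nothing and the force reversed. I'll relax the pull and let go.

```bash
python3 -m creep '[{"grip":-1,"tx":0.2,"ty":0,"tz":0,"spin":0},{"grip":-1,"tx":0,"ty":0,"tz":0,"spin":0},{"grip":0.1,"tx":0,"ty":0,"tz":0,"spin":0},{"grip":0.3,"tx":0,"ty":0,"tz":0,"spin":0},{"grip":0.3,"tx":0,"ty":0,"tz":0,"spin":0},{"grip":0.3,"tx":0,"ty":0,"tz":0,"spin":0}]'; python3 -m creep '[{"grip":0.3,"tx":0,"ty":0,"tz":-1,"spin":0},{"grip":0.3,"tx":0,"ty":0,"tz":-3,"spin":0},{"grip":0.3,"tx":0,"ty":0,"tz":-4,"spin":0},{"grip":0.3,"tx":0,"ty":0,"tz":-4,"spin":0},{"grip":0.3,"tx":0,"ty":0,"tz":0,"spin":0},{"grip":0.3,"tx":0,"ty":0,"tz":0,"spin":0}]'
python3 - <<'E'
from h import *
snap('wrist','w7')
print('module',rect('w7',(200,100,350,300),.055,.075,.062))
E
```

```text
clock: 17.9
tool_pos: [0.4587, -0.0183, 0.0335]
eef_rot: [0.779, 0.627, -0.0, -0.0]
contact_force: [-0.2, -0.6, -0.8]
opening: 0.65
finger_force: 0.0
clock: 18.4
tool_pos: [0.4601, -0.0182, 0.1562]
eef_rot: [0.779, 0.627, 0.002, 0.001]
contact_force: [-0.6, 0.6, 0.1]
opening: 0.653
finger_force: 0.0
module (array([459.2, -16.4]), array([49.6, 37.7]), 77.51, 0.0627, 4626)
```

View pics/w7.png

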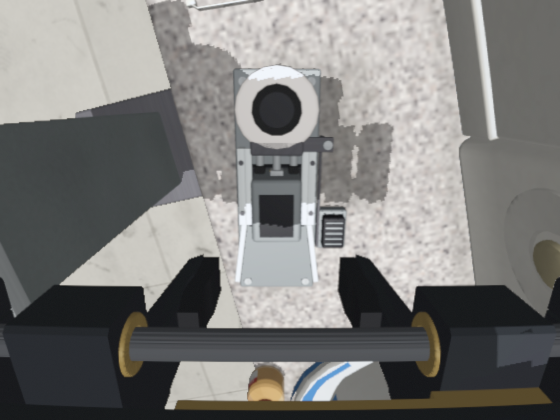

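The module sits at (276,210) in the mixer's channel, centred at (459,-16) mm. It stayed put after release, and the gripper is clear above it.

```bash
python3 -c "
from h import *
print(workorder.finish_job())"
```

```text
the job is handed in; nothing more can be done
None
```

The module was released from the charger, slid out and locked in the mixer: a gentle pull-back test held, and it stayed put after I let go. The job was handed in at about 18.5 s with the arm clear; no verdict came back, and I did not take a final look at the bystanders.

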